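Close and lock a loaded tea tin in the packing stand

ROBOT

A 6-joint arm with a two-finger parallel gripper is mounted at the origin on the work surface. World frame = base frame: x ahead of the robot, y to its left, z up, the work surface at z = 0. Lengths are in m, angles in rad, forces in N, time in s.
With the tool pointing down it reaches from about 0.325 to 0.85 m from the base axis. Payload 15.5 kg.
Tool frame: the origin (TCP) lies at the very end of the fingers, on their centre line; the grasp point (between the pads) lies 19 mm behind it (robot.hold_point_z is the distance from the TCP to the grasp point, in m); z points along the fingers, y is the line along which they close (so a half turn about z gives the same grasp; the last joint's range is limited). The gripper opens to 91 mm and grips with 3 to 60 N. Pads are 32 mm wide; open, the fingers measure 118 mm over their backs; the gripper's body (76 mm by 178 mm) begins 60 mm behind the grasp point.
Start: joints at [1.232, 0.494, 1.345, -0, 1.302, -0.096], TCP at [0.151, 0.607, 0.214] pointing down, gripper open.
Joint ranges: [-2.91, 2.91], [-0.82, 2.16], [0.22, 2.67], [-1.22, 4.37], [0.12, 2.79], [-3.08, 3.08]. Speed limits (rad/s): [1.89, 1.89, 2.57, 3.01, 3.01, 3.01].

INTERFACE

Orientations are given as a rotation vector (axis times angle).
In Python, from workcell import robot, camrig, job, probe_bus gives the robot as it stands (robot), with the cameras (camrig), the job (job) and the readings (probe_bus).
- The arm moves only by the tool shift_gripper, called after "Emit:" as name(argument=value, ...) on one line, values as JSON. Schema: {"type":"object","properties":{"plan":{"type":"array","items":{"type":"array","items":{"type":"array","items":{"type":"number"},"minItems":5,"maxItems":5},"minItems":1,"maxItems":12},"minItems":1,"maxItems":1},"only":{"type":"string"},"quiet":{"type":"boolean"},"lines":{"type":"string"}},"required":["plan"],"additionalProperties":false}. plan is a list that holds a single list of rows (three levels of brackets), with 1 to 12 rows, each of 5 numbers: the finger opening in m, then dx, dy, dz in m, then a turn about the tool's z in rad; each row is the pose to reach, as a shift and turn from the pose commanded when the call began, along the tool's axes at that moment; what a row does not reach only later rows make up. A row lasts 1/8 s, in which the tool goes at most 0.0625 m and 0.188 rad, less where a joint would pass 70% of its speed; a pose out of reach is approached as far as the arm can. The fingers move at their own pace and stop on an object; the grip force is fixed at half the most. Time passes only in rows, so rows that do not move let the fingers close. The tool returns the time, the measured TCP pose, the force, the opening and the grip force at its end. only (a regular expression) keeps the lines of the reply that match it, lines (a string "A,B") keeps lines A to B, and quiet returns only ok. Input that does not fit is refused with a message, and nothing moves.
- probe_bus.get_obs(): the state, without advancing time (a new reading comes with each control period).
- camrig.get_image(name): name is "scene" or "top" or "wrist"; returns the picture (480x640x3 uint8, red, green, blue); there is no depth.
- camrig.get_calibration(name): a dict with "fx", "fy", "cx", "cy" (pixels), "R" (3x3) and "t" (3): a world point X has camera coordinates R X + t; the wrist camera has in their place "hand_eye" (4x4, takes a point from camera to tool coordinates, whose origin is the TCP and whose axes are the flange's). Camera axes: x right, y down, z forward; pixel columns grow to the right and rows downward; lengths in m; the calibration is good to about 2 mm. A picture is of the moment at which its call begins: read the wrist's pose just before it. get_calibration takes no time and is no camera call.
- job.job_done(): hands the job in; it is judged then, once.
The state is a dict: "time": time; "qpos": joint angles; "joint_velocities": joint speeds; "joint_efforts": joint torques, N m; "tcp_pos": TCP position; "tool_rot": TCP orientation; "ft_force": force on the tool from outside, world axes, zero at the start; "moment": the same for the moment, N m; "gripper_width": finger opening in m; "grasp_force": force on a finger pad.
Only numpy, scipy, OpenCV 4.12 (cv2) and the standard library are available. Lean on these libraries where they do the work, as an engineer would, in place of code of your own. Each camera call takes 0.05 s, during which the arm holds its last target. There are 200 camera calls.

TASK

Close up the loaded tea tin in the packing stand: put its lid fully on, then push the spring-loaded sliding leg out until its red flag lines up with the yellow marker, pause there with the cam lever still open, and, while holding the leg at the mark, squeeze the black cam lever fully closed against it. Do not close the lever away from the mark, and do not let go at the end: the program finishes with the gripper still firmly squeezing the leg, at the mark, and the closed lever together. Leave the white cup and the two tea jars where they are.

Things in the scene. Friction and masses are not known exactly. Their poses are not given: they have to be found in the camera images.
- stand: Packing stand, fixed: dark wood base 370 x 130 x 8 mm, x -155 to 215. Origin: on the table, mid width. Local +x: the way the leg slides out, to the tin; +y: the lever's side. Numbers below are stand-frame mm, z above the table. Grey sleeve block x -50 to 0, y -22 to 31, top z 97; metal scale rail x -152 to -42, y -36 to -16, top z 78.
- leg: Sliding steel bar 16 x 16 mm along the stand's x at y 0, z 70 to 86. Origin: the stand's when retracted (the start); travel 85 mm to +x. A spring pulls it back with 3 N (in) to 5 N (out), so let go it slides back unless the closed cam clamps it. Bar: x -125 to 85 of its frame; flat fork at the tin end, z 56 to 61, to x 120, 34 mm slot: slides over the lid around the knob, clear of the tin when in.
- flag (a point): Top of the red flag (3 mm thick along x, top z 100 mm) on the leg's tail; moves with the leg; axes as the stand's.
- rest (a point): Middle of the blue finger rest on the leg (x 35, y -19, z 80 of the leg's frame): two cross plates 4 mm thick, z 63 to 97, y -46 to 8, inner faces at x 16 and 54, 38 mm apart, open outwards, above and below. A finger between them, beside the bar's -y face (y -8), pushes the plate at x 54 to slide the leg out.
- marker (a point): Top of the yellow marker fin (3 mm thick along x, top z 100 mm) of the clip on the scale rail, at stand y = -22 mm; axes as the stand's. Preset 30 to 55 mm from the flag in +x at the start; the leg is at its mark when flag and marker have the same stand x.
- lever (a joint): Angle (rad) of the black cam lever: 0 closed, parallel to the leg; grows as its tip swings to +y; starts 0.30 to 0.38, stops at -0.05 and 0.42. Upright hinge at stand x -12, y 22. It stays where left; about 1.5 N at the tip moves it; its cam meets the leg near 0.03 rad, then a firm squeeze takes it to the stop. Arm 8 mm thick, z 70 to 86; closed it lies at y 14 to 22.
- lever_tip (a point): Middle of the lever's round orange end (13 mm), 112 mm from the hinge, z 78. The lever is squeezed shut by one finger on its outer (+y) side and the other in the finger rest on the leg's -y face: 25 to 30 mm over both when closed, 75 mm when open at the mark.
- tin: Squat pink tea tin, 80 mm outside diameter, 38 mm tall, 3 mm wall (inside 74 mm), 0.3 kg, loose, loaded, open, standing in the nest on the base. Origin: centre of its underside.
- tin_rim (a point): Centre of the tin's mouth, at rim height (z = 46 mm).
- nest (a point): Centre of the nest on the base (z = 8 mm), where the tin stands between four low blocks (8 mm high).
- lid: Lid, loose, right way up on the table: brass plug 68 mm diameter, 8 mm deep, chamfered, under a pink disc 84 mm diameter, 4 mm thick, with an upright wooden knob 20 mm diameter, 22 mm tall (34 mm in all). Origin: centre of the plug's underside, 8 mm below the rim when fully on. About 80 g.
- knob (a point): On the knob's axis, 25 mm above the lid's origin; the knob spans 12 to 34 mm above the origin.
- cup: White cup, 72 mm diameter, 55 mm tall, bystander; it may have changed places with the lid. Origin: centre of its underside.
- jar0: Dark tea jar with steel cap, 64 mm diameter, 70 mm tall, bystander left of and beyond the stand's tail. Origin: centre of its underside.
- jar1: A like jar, bystander on the right.

How it is judged:
By the outcome, as a careful person would: the job done as asked, in the order asked, and still so for the second after the job is handed in, while the arm keeps its last pose, push and grip.
It also fails if it takes over 64 s, if anything falls off the work surface, if the arm or the gripper's body presses on something with over 40 N, if the wrist force passes 120 N, or if a joint passes its speed limit or range.

## Working session

There is one attempt and no reset: what is moved stays moved. The work goes in short steps, Python scripts to look and compute and a tool call to move; the robot and the scene stay as the last step left them, time stands still between calls to the robot, and variables do not carry over. Pictures are saved under pics/ and viewed, at most 14 in all, crops included, and the job is handed in when it is done.

```bash
ls; mkdir -p pics; python3 - <<'E'
from workcell import robot, camrig, job, probe_bus
import cv2,numpy as np
o=probe_bus.get_obs();print(o['time'],o['tcp_pos'],o['tool_rot'],robot.hold_point_z)
for n in ['scene','top','wrist']:
    im=camrig.get_image(n);cv2.imwrite(f'pics/{n}0.png',im[:,:,::-1]);c=camrig.get_calibration(n)
    print(n,{k:np.round(v,4).tolist() for k,v in c.items()})
E
```

```text
pics
workcell.py
0.0 [0.15073368 0.60614382 0.21333985] [-3.81974824e-01 -3.11801906e+00  1.88589880e-03] 0.0188
scene {'fx': 600.903, 'fy': 600.903, 'cx': 321.0679, 'cy': 235.4164, 'R': [[-0.3291, 0.9443, -0.0083], [0.8058, 0.2762, -0.5238], [-0.4923, -0.1791, -0.8518]], 't': [0.1725, -0.3697, 1.534]}
top {'fx': 472.2682, 'fy': 472.2682, 'cx': 318.3972, 'cy': 236.2392, 'R': [[0.0298, -0.9996, -0.0011], [-0.9744, -0.0288, -0.2228], [0.2227, 0.0077, -0.9749]], 't': [-0.013, 0.552, 0.8311]}
wrist {'fx': 432.6917, 'fy': 432.6917, 'cx': 307.4756, 'cy': 228.9234, 'hand_eye': [[0.0004, -0.9717, -0.2361, 0.0657], [1.0, 0.0001, 0.0011, 0.0003], [-0.0011, -0.2361, 0.9717, -0.1709], [0.0, 0.0, 0.0, 1.0]]}
```

View pics/scene0.png

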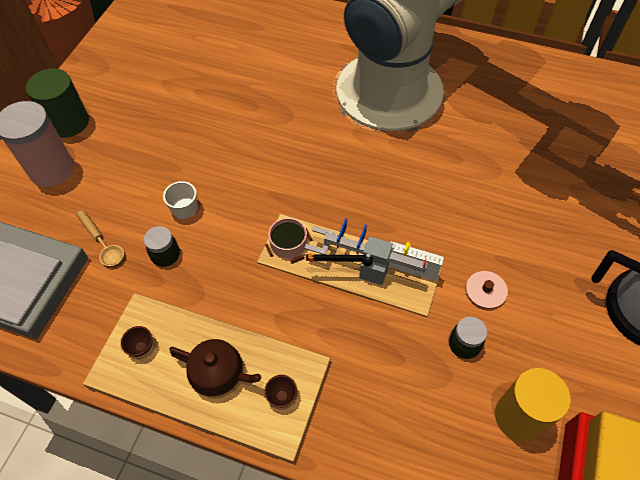

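View pics/top0.png

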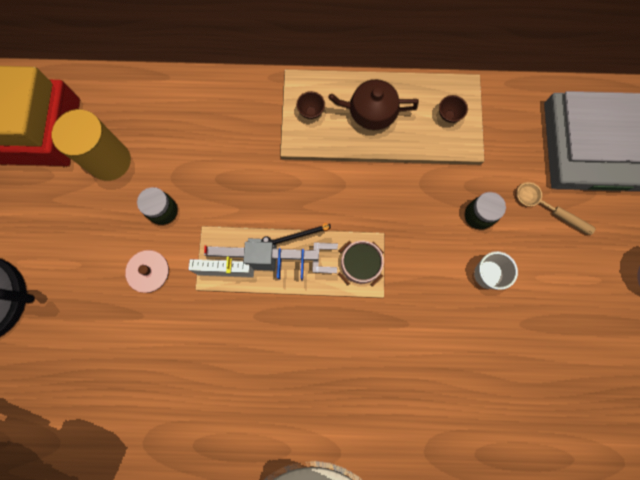

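The scene view shows the tin at (288,237), the lid at (487,288) and the cup at (181,200). The top view shows the lid at (147,271), the flag at about (207,250), the marker at (229,264), the lever tip at (327,227) and the tin at (362,262). Stand +x points to about world -y.

```bash
cat > h.py <<'E'
import cv2,numpy as np
from workcell import robot, camrig, job, probe_bus
from scipy.spatial.transform import Rotation as Ro
def mask(im,lo,hi):
    h=cv2.cvtColor(im,cv2.COLOR_RGB2HSV);return cv2.inRange(h,np.array(lo),np.array(hi))
def blobs(m,amin=4):
    n,l,s,c=cv2.connectedComponentsWithStats(m)
    return [(np.round(c[i],1).tolist(),s[i].tolist()) for i in range(1,n) if s[i][4]>=amin]
def cam(n,obs=None):
    c=camrig.get_calibration(n);K=(c['fx'],c['fy'],c['cx'],c['cy'])
    if n=='wrist':
        T=np.eye(4);T[:3,:3]=Ro.from_rotvec(obs['tool_rot']).as_matrix();T[:3,3]=obs['tcp_pos']
        W=T@np.array(c['hand_eye']);return K,W[:3,:3],W[:3,3]
    R=np.array(c['R']);return K,R.T,-R.T@np.array(c['t'])
def ray(C,uv):
    K,R,o=C;d=R@np.array([(uv[0]-K[2])/K[0],(uv[1]-K[3])/K[1],1]);return o,d
def plane(C,uv,z):
    o,d=ray(C,uv);return o+d*(z-o[2])/d[2]
def tri(C1,a,C2,b):
    o1,d1=ray(C1,a);o2,d2=ray(C2,b)
    s=np.linalg.lstsq(np.c_[d1,-d2],o2-o1,rcond=None)[0]
    p,q=o1+d1*s[0],o2+d2*s[1];return (p+q)/2,np.linalg.norm(p-q)
def proj(C,X):
    K,R,o=C;p=R.T@(np.array(X)-o);return K[0]*p[0]/p[2]+K[2],K[1]*p[1]/p[2]+K[3]
E
python3 - <<'E'
from h import *
T=cv2.imread('pics/top0.png')[:,:,::-1];S=cv2.imread('pics/scene0.png')[:,:,::-1]
R={'pink':([165,40,60],[180,150,255]),'pink0':([0,40,150],[6,120,255]),'blue':([105,120,40],[130,255,255]),'yellow':([24,160,120],[33,255,255]),'red':([0,190,90],[3,255,255]),'red2':([172,160,90],[180,255,255]),'orange':([6,210,170],[16,255,255])}
for n,im,(x0,y0,x1,y1) in (('top',T,(110,210,400,310)),('scene',S,(245,200,520,320))):
    for k,(a,b) in R.items():
        m=mask(im,a,b);z=np.zeros_like(m);z[y0:y1,x0:x1]=m[y0:y1,x0:x1]
        print(n,k,[(c,s) for c,s in blobs(z,3)][:8])
cv2.imwrite('pics/c.png',np.vstack([cv2.resize(T[215:310,185:395,::-1],None,fx=3.6,fy=3.0,interpolation=2),cv2.resize(S[205:305,245:455,::-1],None,fx=3.6,fy=3.0,interpolation=2)])[:600])
E
```

```text
top pink []
top pink0 [([143.4, 263.0], [142, 262, 3, 3, 5]), ([300.0, 266.5], [300, 265, 1, 4, 4]), ([147.9, 274.2], [141, 268, 12, 10, 31]), ([137.3, 272.0], [137, 271, 2, 3, 3]), ([132.9, 283.9], [131, 281, 6, 7, 17])]
top blue [([278.5, 265.4], [277, 249, 4, 29, 64]), ([301.8, 263.5], [301, 250, 3, 28, 43])]
top yellow [([228.3, 264.4], [226, 257, 6, 16, 51])]
top red [([205.0, 249.0], [205, 247, 1, 5, 5])]
top red2 []
top orange []
scene pink []
scene pink0 [([270.0, 231.0], [270, 230, 1, 3, 3])]
scene blue [([341.8, 230.3], [337, 219, 10, 24, 68]), ([361.7, 235.9], [357, 224, 10, 25, 58])]
scene yellow [([407.0, 246.1], [404, 242, 7, 10, 31]), ([404.0, 252.0], [404, 251, 1, 3, 3])]
scene red [([424.3, 263.3], [424, 263, 2, 2, 3])]
scene red2 []
scene orange [([342.5, 220.5], [342, 219, 2, 4, 4]), ([340.5, 225.5], [340, 224, 2, 4, 4]), ([310.4, 255.2], [308, 253, 6, 6, 19])]
```

View pics/c.png

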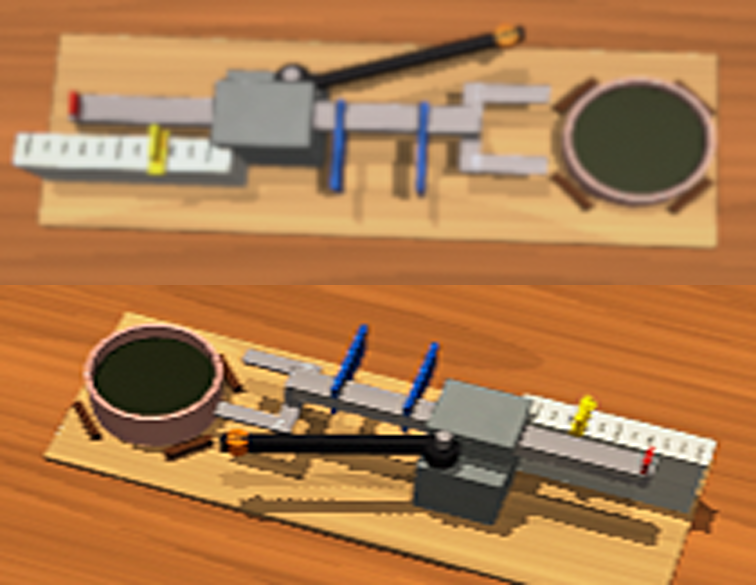

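The crop shows the base corners clearly, the flag at the left tail, the marker on the rail, the lever open and the tin in its nest. Next come rough positions.

```bash
python3 - <<'E'
from h import *
C=cam('top');D=cam('scene')
cr=lambda u,v:(185+u/3.6,215+v/3.0)
for uv in [(60,36),(718,53),(716,246),(40,225)]: print('base',np.round(plane(C,cr(*uv),.008),4))
print('flag',tri(C,(205,248.5),D,(424.5,263)),plane(C,(205,248),.1))
print('mark',tri(C,(228.3,258),D,(407,244)),plane(C,(228.3,264.4),.1))
print('tin',plane(C,cr(640,139),.046)); print('tip',plane(C,cr(511,36),.085))
T=cv2.imread('pics/top0.png')[:,:,::-1];S=cv2.imread('pics/scene0.png')[:,:,::-1]
for im,cc,b in((T,C,(120,245,175,300)),(S,D,(460,265,515,315))):
    z=im[b[1]:b[3],b[0]:b[2]].astype(int); m=((z[:,:,2]>z[:,:,1]*0.8)&(z[:,:,0]>120)).astype(np.uint8)*255
    c=max(cv2.findContours(m,0,1)[0],key=cv2.contourArea);e=cv2.fitEllipse(cv2.convexHull(c));print(e)
    print('lid',plane(cc,(e[0][0]+b[0],e[0][1]+b[1]),.012))
for n in probe_bus.get_obs()['tool_rot'],:print(Ro.from_rotvec(n).as_matrix().round(3))
E
```

```text
base [0.5767 0.24   0.008 ]
base [ 0.5759 -0.1288  0.008 ]
base [ 0.4467 -0.1276  0.008 ]
base [0.4495 0.2401 0.008 ]
flag (array([0.51552962, 0.20853287, 0.09531143]), np.float64(0.0019369914288915012)) [0.51580131 0.20647985 0.1       ]
mark (array([0.49589507, 0.16411263, 0.11154059]), np.float64(0.006563911559124166)) [0.48722197 0.16239027 0.1       ]
tin [ 0.50939124 -0.08237707  0.046     ]
tip [ 0.56496487 -0.01206199  0.085     ]
((26.588457107543945, 26.095375061035156), (41.016998291015625, 44.35221862792969), 51.13496017456055)
lid [0.4832913  0.33975443 0.012     ]
((26.364091873168945, 24.173877716064453), (35.46574401855469, 42.68231964111328), 112.23943328857422)
lid [0.48490676 0.34286898 0.012     ]
[[-0.97   0.241 -0.   ]
 [ 0.241  0.97  -0.001]
 [ 0.    -0.001 -1.   ]]
```

Emit:
shift_gripper(plan=[[[0.05,-0.387,-0.177,0,1.326],[0.05,-0.387,-0.177,0,1.326],[0.05,-0.387,-0.177,0,1.326],[0.05,-0.387,-0.177,0,1.326],[0.05,-0.387,-0.177,0,1.326],[0.05,-0.387,-0.177,0,1.326],[0.05,-0.387,-0.177,0,1.326],[0.05,-0.387,-0.177,0,1.326],[0.05,-0.387,-0.177,0,1.326]]])

```text
time: 1.27
tcp_pos: [0.4833, 0.3413, 0.2137]
tool_rot: [-2.219, -2.223, 0.001]
ft_force: [-0.6, 0.8, -0.3]
gripper_width: 0.0502
grasp_force: 0.0
```

```bash
python3 - <<'E'
from h import *
o=probe_bus.get_obs();im=camrig.get_image('wrist');cv2.imwrite('pics/w1.png',im[:,:,::-1]);np.save('w1.npy',np.r_[o['tcp_pos'],o['tool_rot']]);print(o['qpos'],Ro.from_rotvec(o['tool_rot']).as_matrix().round(4))
E
```

```text
[5.13752106e-01 4.47105837e-01 1.43028420e+00 2.40023936e-04
 1.26495132e+00 5.12123658e-01] [[-1.6e-03  1.0e+00 -8.0e-04]
 [ 1.0e+00  1.6e-03 -2.0e-04]
 [-2.0e-04 -8.0e-04 -1.0e+00]]
```

View pics/w1.png

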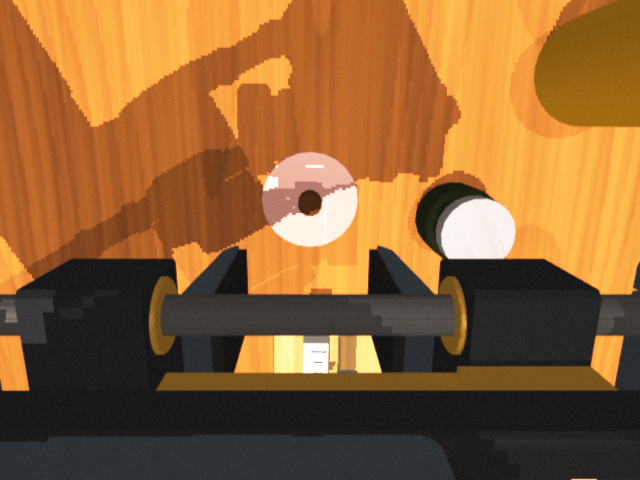

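The wrist view shows the lid disc centred at about (310,199), with the knob top at (310,203). The jar lies clear to the right.

```bash
cat > lid.py <<'E'
from h import *
def disc(im,b):
    z=im[b[1]:b[3],b[0]:b[2]].astype(int)
    # pink/white-pink vs orange wood: blue share
    m=((z[:,:,2]>0.62*z[:,:,0])&(z[:,:,0]>70)).astype(np.uint8)*255
    c=max(cv2.findContours(m,0,1)[0],key=cv2.contourArea);e=cv2.fitEllipse(cv2.convexHull(c))
    return (e[0][0]+b[0],e[0][1]+b[1]),e[1]
def knob(im,b):
    g=im[b[1]:b[3],b[0]:b[2]].max(2); m=(g<110).astype(np.uint8)*255
    c=max(cv2.findContours(m,0,1)[0],key=cv2.contourArea);e=cv2.fitEllipse(cv2.convexHull(c))
    return (e[0][0]+b[0],e[0][1]+b[1]),e[1]
E
python3 - <<'E'
from lid import *
p=np.load('w1.npy');C=cam('wrist',dict(tcp_pos=p[:3],tool_rot=p[3:]))
im=cv2.imread('pics/w1.png')[:,:,::-1]
a,s=disc(im,(250,140,370,248));k,t=knob(im,(290,180,330,225));print(a,s,plane(C,a,.012),k,t,plane(C,k,.034))
print('top-check',plane(cam('top'),(146.6,271.1),.012))
E
```

```text
(318.1269226074219, 215.65160369873047) (54.3702507019043, 89.07090759277344) [0.49325818 0.32951425 0.012     ] (309.126012802124, 201.8451328277588) (22.65924644470215, 24.21975326538086) [0.48520044 0.34566609 0.034     ]
top-check [0.48328281 0.33973069 0.012     ]
```

Emit:
shift_gripper(plan=[[[0.05,-0.04,0.0,0.09,0],[0.05,-0.04,0.0,0.09,0],[0.05,-0.04,0.0,0.09,0]]])

```text
time: 1.7
tcp_pos: [0.4816, 0.3009, 0.1223]
tool_rot: [-2.218, -2.223, 0.007]
ft_force: [-0.2, -0.1, 0.8]
gripper_width: 0.0501
grasp_force: 0.0
```

```bash
python3 - <<'E'
from lid import *
o=probe_bus.get_obs();im=camrig.get_image('wrist');cv2.imwrite('pics/w2.png',im[:,:,::-1])
C2=cam('wrist',o);p=np.load('w1.npy');C=cam('wrist',dict(tcp_pos=p[:3],tool_rot=p[3:]))
g=proj(C2,[.484,.342,.012]);x,y=map(int,g);b=(x-95,max(0,y-85),x+95,y+95)
a,s=disc(im,b);k,t=knob(im,(x-30,y-30,x+30,y+40));print(g,a,s,plane(C2,a,.012),k,t,plane(C2,k,.034))
I1=cv2.imread('pics/w1.png')[:,:,::-1]
print(tri(C,disc(I1,(250,140,370,248))[0],C2,a),tri(C,knob(I1,(290,180,330,225))[0],C2,k))
E
```

```text
(np.float64(311.17497510625566), np.float64(164.05506635789789)) (314.8868865966797, 153.14461517333984) (113.98554992675781, 129.4999237060547) [0.48634743 0.34895231 0.012     ] (312.48994064331055, 163.45153999328613) (29.007461547851562, 31.953231811523438) [0.48464455 0.34433184 0.034     ]
(array([0.48698057, 0.35814538, 0.15018301]), np.float64(0.005290287256334603)) (array([0.48503243, 0.34294756, 0.0184617 ]), np.float64(0.000491777131211772))
```

View pics/w2.png

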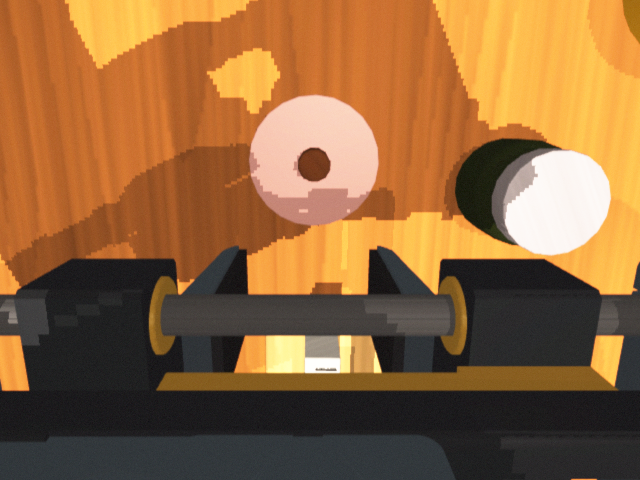

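The disc is centred at (314,160), spanning 249 to 379 in x and 95 to 224 in y. The knob is at (314,164).

```bash
python3 - <<'E'
from lid import *
o=probe_bus.get_obs();C2=cam('wrist',o);p=np.load('w1.npy');C=cam('wrist',dict(tcp_pos=p[:3],tool_rot=p[3:]))
print(plane(C,(309.7,199.5),.012),plane(C2,(314,159.7),.012),tri(C,(309.7,199.5),C2,(314,159.7)))
print(plane(C,(310,202.5),.034),plane(C2,(314,164.5),.034),tri(C,(310,202.5),C2,(314,164.5)))
M=Ro.from_rotvec(o['tool_rot']).as_matrix();print(M.round(3),o['tcp_pos'],o['time'])
E
```

```text
[0.48580471 0.34387118 0.012     ] [0.48751295 0.34589334 0.012     ] (array([0.48640083, 0.34781714, 0.03563819]), np.float64(0.0014994514794712177))
[0.48591942 0.34512257 0.034     ] [0.4871899  0.34476698 0.034     ] (array([0.48658371, 0.34460109, 0.03142502]), np.float64(0.00129831652257257))
[[-0.002  1.    -0.001]
 [ 1.     0.002 -0.   ]
 [-0.    -0.001 -1.   ]] [0.48299286 0.30197378 0.12404383] 1.75
```

Emit:
shift_gripper(plan=[[[0.05,0.0425,0.003,0.04,0],[0.05,0.0425,0.003,0.085,0],[0.05,0.0425,0.003,0.106,0],[0.05,0.0425,0.003,0.106,0],[0.05,0.0425,0.003,0.106,0]]])

```text
time: 2.38
tcp_pos: [0.4877, 0.3451, 0.0199]
tool_rot: [2.219, 2.223, 0.004]
ft_force: [-0.1, 0.2, -0.3]
gripper_width: 0.0496
grasp_force: 0.0
```

Emit:
shift_gripper(plan=[[[0.015,0,0,0,0],[0.015,0,0,0,0],[0.015,0,0,0,0],[0.015,0,0,0,0]]])

```text
time: 2.88
tcp_pos: [0.4868, 0.3438, 0.0182]
tool_rot: [2.22, 2.222, 0.0]
ft_force: [-1.0, -1.1, 5.7]
gripper_width: 0.0194
grasp_force: 30.0
```

Emit:
shift_gripper(plan=[[[0.01,0,0,-0.06,0],[0.01,0,0,-0.11,0],[0.01,-0.05,0.01,-0.15,0],[0.01,-0.11,0.02,-0.15,0],[0.01,-0.17,0.02,-0.15,0],[0.01,-0.22,0.02,-0.15,0],[0.01,-0.22,0.02,-0.15,0],[0.01,-0.22,0.02,-0.15,0],[0.01,-0.22,0.02,-0.15,0]]])

```text
time: 4.0
tcp_pos: [0.5069, 0.1249, 0.1678]
tool_rot: [-2.219, -2.224, -0.0]
ft_force: [-0.4, -0.3, 0.9]
gripper_width: 0.019
grasp_force: 30.0
```

```bash
python3 - <<'E'
from h import *
o=probe_bus.get_obs();im=camrig.get_image('wrist');cv2.imwrite('pics/w3.png',im[:,:,::-1]);np.save('w3.npy',np.r_[o['tcp_pos'],o['tool_rot']])
E
```

Emit:
shift_gripper(plan=[[[0.01,-0.06,0,-0.03,0],[0.01,-0.12,0,-0.03,0],[0.01,-0.18,0,-0.03,0],[0.01,-0.24,0,-0.03,0],[0.01,-0.29,0,-0.03,0],[0.01,-0.29,0,-0.03,0],[0.01,-0.29,0,-0.03,0],[0.01,-0.29,0,-0.03,0]]])

```text
time: 5.05
tcp_pos: [0.5073, -0.1648, 0.1979]
tool_rot: [-2.218, -2.224, -0.0]
ft_force: [-0.6, 1.1, -1.2]
gripper_width: 0.0191
grasp_force: 30.0
```

```bash
python3 - <<'E'
from h import *
o=probe_bus.get_obs();im=camrig.get_image('wrist');cv2.imwrite('pics/w4.png',im[:,:,::-1]);np.save('w4.npy',np.r_[o['tcp_pos'],o['tool_rot']])
a=cv2.imread('pics/w3.png');cv2.imwrite('pics/w34.png',np.hstack([a[:300,120:520],im[:300,120:520,::-1]]))
print(o['gripper_width'],o['tcp_pos'])
E
```

```text
0.019134609656768182 [ 0.50732709 -0.16479726  0.19789887]
```

View pics/w34.png

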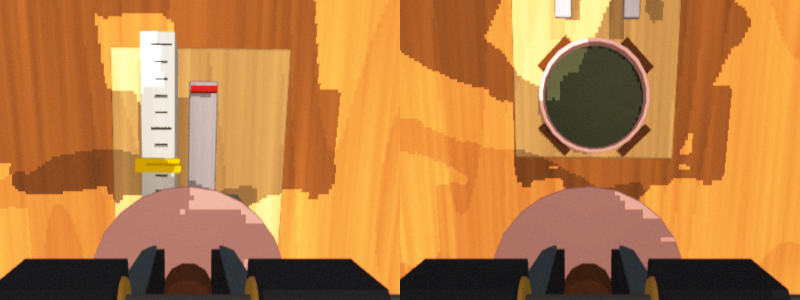

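Left half: the flag is at about (204,89) and the marker at (158,165) in the crop. Right half: the tin mouth is centred at about (594,95), with the fork tips above it and the lid held cleanly.

```bash
python3 - <<'E'
from h import *
def C_(n):
    p=np.load(n+'.npy');return cam('wrist',dict(tcp_pos=p[:3],tool_rot=p[3:]))
im=cv2.imread('pics/w3.png')[:,:,::-1];C=C_('w3')
print('flag col',[tuple(map(int,im[r,323])) for r in range(79,100)])
print('mark col',[tuple(map(int,im[r,278])) for r in range(153,180)])
y=mask(im,[22,150,80],[35,255,255]);print(blobs(y[:200],20))
r=mask(im,[0,180,80],[4,255,255]);print(blobs(r[:200],5))
im=cv2.imread('pics/w4.png')[:,:,::-1];D=C_('w4')
z=im[20:180,225:400].astype(int);m=((z.max(2)<130)&(z[:,:,1]>=z[:,:,0]*0.9)).astype(np.uint8)*255
c=max(cv2.findContours(m,0,1)[0],key=cv2.contourArea);e=cv2.fitEllipse(cv2.convexHull(c));u=(e[0][0]+225,e[0][1]+20)
print(e,u,plane(D,u,.046))
# outer rim from right half extremes (crop -> full)
print('outer size mm per px', 74/np.mean(e[1])*1, np.linalg.norm(plane(D,(u[0]+e[1][0]/2,u[1]),.046)-plane(D,(u[0]-e[1][0]/2,u[1]),.046)))
E
```

```text
flag col [(224, 165, 94), (206, 151, 92), (181, 148, 124), (192, 173, 166), (202, 184, 178), (206, 179, 176), (218, 126, 121), (227, 54, 45), (227, 39, 30), (226, 37, 29), (225, 35, 27), (223, 36, 31), (179, 30, 21), (133, 40, 37), (129, 92, 89), (136, 117, 116), (135, 120, 119), (143, 127, 126), (177, 161, 155), (200, 181, 177), (204, 186, 182)]
mark col [(242, 235, 222), (241, 234, 222), (241, 233, 221), (240, 233, 219), (220, 201, 165), (197, 161, 69), (202, 155, 0), (210, 163, 0), (208, 159, 0), (203, 154, 0), (187, 143, 0), (174, 132, 0), (190, 142, 0), (204, 158, 0), (206, 159, 0), (208, 159, 0), (207, 161, 0), (208, 160, 0), (206, 162, 15), (201, 169, 91), (186, 170, 135), (132, 123, 109), (73, 66, 60), (140, 133, 119), (180, 171, 154), (190, 179, 164), (186, 175, 159)]
[([277.6, 164.9], [255, 158, 46, 15, 610])]
[([323.4, 88.9], [311, 86, 26, 7, 172])]
((88.58250427246094, 76.20983123779297), (96.19738006591797, 100.137451171875), 0.006085619330406189) (313.58250427246094, 96.20983123779297) [ 0.51200717 -0.07896619  0.046     ]
outer size mm per px 0.7538142828092905 0.06874234522524485
```

```bash
python3 - <<'E'
from h import *
im=cv2.imread('pics/w3.png');cv2.imwrite('pics/z3.png',cv2.resize(im[75:180,245:345],None,fx=5.6,fy=5.6,interpolation=0))
p=np.load('w4.npy');D=cam('wrist',dict(tcp_pos=p[:3],tool_rot=p[3:]))
im=cv2.imread('pics/w4.png')[:,:,::-1];z=im[:,:,:].astype(int);print('col',[tuple(z[r,314]) for r in list(range(34,52,1))+list(range(140,158,1))]);print('row',[tuple(z[96,c]) for c in list(range(250,270))+list(range(358,376))])
E
```

```text
col [(np.int64(255), np.int64(243), np.int64(150)), (np.int64(255), np.int64(243), np.int64(151)), (np.int64(255), np.int64(242), np.int64(152)), (np.int64(251), np.int64(215), np.int64(149)), (np.int64(237), np.int64(178), np.int64(154)), (np.int64(236), np.int64(177), np.int64(157)), (np.int64(232), np.int64(167), np.int64(150)), (np.int64(190), np.int64(129), np.int64(114)), (np.int64(137), np.int64(88), np.int64(77)), (np.int64(132), np.int64(86), np.int64(74)), (np.int64(130), np.int64(84), np.int64(73)), (np.int64(110), np.int64(78), np.int64(61)), (np.int64(79), np.int64(68), np.int64(49)), (np.int64(62), np.int64(61), np.int64(39)), (np.int64(61), np.int64(65), np.int64(43)), (np.int64(62), np.int64(62), np.int64(42)), (np.int64(63), np.int64(63), np.int64(43)), (np.int64(66), np.int64(65), np.int64(45)), (np.int64(53), np.int64(55), np.int64(36)), (np.int64(57), np.int64(59), np.int64(39)), (np.int64(58), np.int64(57), np.int64(38)), (np.int64(59), np.int64(58), np.int64(38)), (np.int64(54), np.int64(57), np.int64(36)), (np.int64(59), np.int64(56), np.int64(37)), (np.int64(6
[... 1584 characters left out ...]
p.int64(37)), (np.int64(56), np.int64(55), np.int64(37)), (np.int64(54), np.int64(46), np.int64(36)), (np.int64(127), np.int64(85), np.int64(72)), (np.int64(132), np.int64(87), np.int64(76)), (np.int64(146), np.int64(94), np.int64(84)), (np.int64(215), np.int64(148), np.int64(132)), (np.int64(234), np.int64(175), np.int64(155)), (np.int64(234), np.int64(173), np.int64(152)), (np.int64(222), np.int64(156), np.int64(131)), (np.int64(206), np.int64(147), np.int64(85)), (np.int64(204), np.int64(148), np.int64(79)), (np.int64(205), np.int64(147), np.int64(79)), (np.int64(210), np.int64(153), np.int64(81)), (np.int64(211), np.int64(151), np.int64(81)), (np.int64(213), np.int64(151), np.int64(81))]
```

View pics/z3.png

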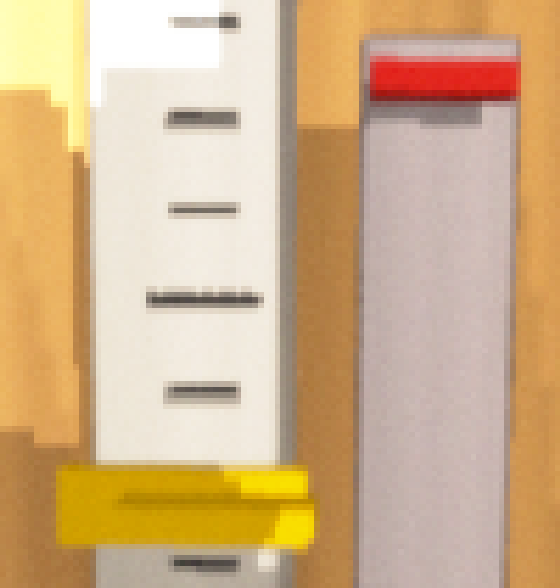

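```bash
python3 - <<'E'
from h import *
p=np.load('w4.npy');D=cam('wrist',dict(tcp_pos=p[:3],tool_rot=p[3:]))
P=plane(D,(314.1,94.9),.046);print(P)
# height check across two views: rim centre in top view
print(tri(D,(314.1,94.9),cam('top'),(185+640/3.6,215+139/3.0)))
# held lid: front edge of disc at row ~187, col 307 (disc top z=tcp-.0062)
print(plane(D,(307.5,187),p[2]-.0062)-p[:3])
o=probe_bus.get_obs();M=Ro.from_rotvec(o['tool_rot']).as_matrix();print(M.round(4),o['time'])
for dy in (0,.0005):print('shift',M.T@(np.array([P[0],P[1]-dy,.0985])-o['tcp_pos']))
E
```

```text
[ 0.51237096 -0.07806909  0.046     ]
(array([ 0.51052524, -0.08018749,  0.04983339]), np.float64(0.005163852159716638))
[ 0.00026324  0.04106745 -0.0062    ]
[[-2.8e-03  1.0e+00 -1.0e-04]
 [ 1.0e+00  2.8e-03  2.0e-04]
 [ 2.0e-04 -1.0e-04 -1.0e+00]] 5.1
shift [0.08676559 0.00528866 0.09946303]
shift [0.08626559 0.00528726 0.09946295]
```

Emit:
shift_gripper(plan=[[[0.01,0.05,0.005,0.02,0],[0.01,0.0873,0.005,0.06,0],[0.01,0.0873,0.005,0.1,0],[0.01,0.0873,0.005,0.12,0],[0.01,0.0873,0.005,0.12,0],[0.01,0.0873,0.005,0.12,0],[0.01,0.0873,0.005,0.12,0]]])

```text
time: 5.98
tcp_pos: [0.5127, -0.0789, 0.0789]
tool_rot: [2.219, 2.222, 0.001]
ft_force: [-0.2, -0.4, -1.2]
gripper_width: 0.0191
grasp_force: 30.0
```

Emit:
shift_gripper(plan=[[[0.01,0,0,0.006,0],[0.01,0,0,0.010,0],[0.01,0,0,0.014,0],[0.01,0,0,0.014,0],[0.01,0,0,0.014,0]]])

```text
time: 6.6
tcp_pos: [0.5121, -0.0788, 0.0639]
tool_rot: [-2.22, -2.222, 0.0]
ft_force: [-0.0, 0.6, -1.0]
gripper_width: 0.0192
grasp_force: 30.0
```

Emit:
shift_gripper(plan=[[[0.01,0.001,0,0,0],[0.01,0.001,0,0.003,0],[0.01,0.001,0,0.006,0],[0.01,0.001,0,0.008,0],[0.01,0.001,0,0.009,0],[0.01,0.001,0,0.009,0],[0.01,0.001,0,0.009,0]]])

```text
time: 7.48
tcp_pos: [0.5121, -0.0778, 0.056]
tool_rot: [2.22, 2.222, 0.0]
ft_force: [-7.7, 1.8, 29.1]
gripper_width: 0.0189
grasp_force: 30.0
```

Emit:
shift_gripper(plan=[[[0.04,0,0,-0.001,0],[0.04,0,0,-0.001,0],[0.04,0,0,-0.001,0],[0.04,0,0,-0.05,0],[0.04,0,0,-0.11,0],[0.04,0,0,-0.15,0],[0.04,0,0,-0.15,0],[0.04,0,0,-0.15,0]]])

```text
time: 8.48
tcp_pos: [0.5117, -0.0777, 0.2042]
tool_rot: [-2.22, -2.222, 0.001]
ft_force: [0.1, 0.7, -0.9]
gripper_width: 0.0397
grasp_force: 0.0
```

```bash
python3 - <<'E'
from h import *
o=probe_bus.get_obs();im=camrig.get_image('wrist');cv2.imwrite('pics/w5.png',im[:,:,::-1]);np.save('w5.npy',np.r_[o['tcp_pos'],o['tool_rot']])
E
```

Emit:
shift_gripper(plan=[[[0.09,0.06,0,0,0],[0.09,0.12,0,0.02,0],[0.09,0.175,0,0.05,0],[0.09,0.175,0,0.05,0],[0.09,0.175,0,0.05,0],[0.09,0.175,0,0.05,0],[0.09,0.175,0,0.05,0]]])

```text
time: 9.4
tcp_pos: [0.5123, 0.0963, 0.1552]
tool_rot: [2.222, 2.221, 0.001]
ft_force: [-0.4, -0.5, 0.1]
gripper_width: 0.0903
grasp_force: 0.0
```

```bash
python3 - <<'E'
from h import *
o=probe_bus.get_obs();im=camrig.get_image('wrist');cv2.imwrite('pics/w6.png',im[:,:,::-1]);np.save('w6.npy',np.r_[o['tcp_pos'],o['tool_rot']])
a=cv2.imread('pics/w5.png');b=cv2.resize(im[20:170,240:350,::-1],None,fx=3.6,fy=3.6,interpolation=0)
c=a[:300,120:520];out=np.zeros((540,800,3),np.uint8);out[:300,:400]=c;out[:540,400:796]=b;cv2.imwrite('pics/w56.png',out);print(o['tcp_pos'])
E
```

```text
[0.51225859 0.0962582  0.15522748]
```

View pics/w56.png

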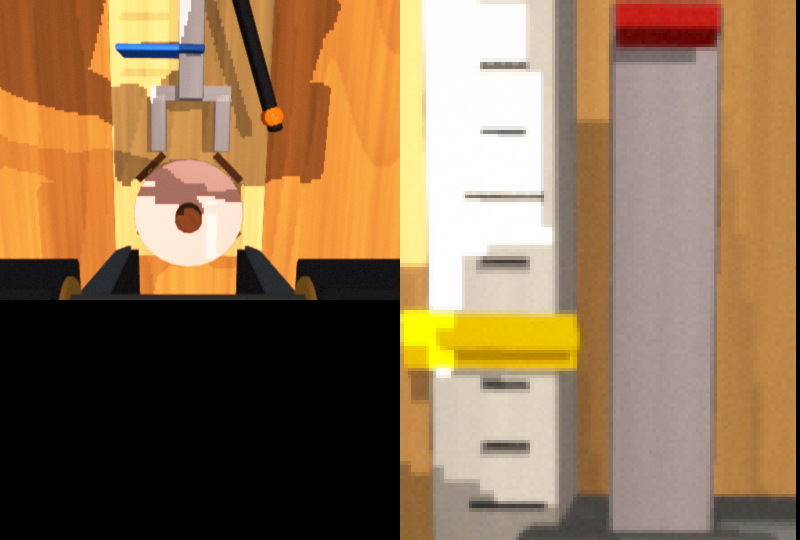

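The lid sits centred on the tin at (188,212) in the left crop. In the zoom on the right, the flag top is at rows 4 to 25 and the marker at rows 314 to 370.

```bash
python3 - <<'E'
from h import *
def C_(n):
    p=np.load(n+'.npy');return cam('wrist',dict(tcp_pos=p[:3],tool_rot=p[3:]))
A,B=C_('w3'),C_('w6');f=lambda C,u,v,z=.1:plane(C,(u,v),z)[:2].round(4)
print('flag',f(A,323.4,88),f(B,313.6,24.05),tri(A,(323.4,88),B,(313.6,24.05)))
for z in(.1,.08,.085,.09): print(z,'fin lower/upper',f(A,281,167.7,z),f(B,272,114.3,z),' body',f(A,278,165.4,z),f(B,268,115,z), ' edges',f(A,278,158,z)[1],f(A,278,172.9,z)[1],f(B,268,107.2,z)[1],f(B,268,122.8,z)[1])
for im,C,w in(('w3',A,0),('w6',B,1)):
    I=cv2.imread(f'pics/{im}.png')
    cols=[285,290,295,298,300] if w==0 else [260,270,280,285,287]
    for c in cols: print(im,c,I[(103 if w else 155):(127 if w else 176),c,1].tolist())
E
```

```text
flag [0.5155 0.2097] [0.5157 0.2095] (array([0.51566231, 0.20980212, 0.09827472]), np.float64(0.00017050964690423513))
0.1 fin lower/upper [0.4927 0.1679] [0.4948 0.1674]  body [0.4911 0.1691] [0.4928 0.167 ]  edges 0.1731 0.165 0.1708 0.1632
0.08 fin lower/upper [0.4915 0.166 ] [0.4933 0.1678]  body [0.4898 0.1673] [0.4911 0.1674]  edges 0.1717 0.1629 0.1716 0.1633
0.085 fin lower/upper [0.4918 0.1664] [0.4937 0.1677]  body [0.4901 0.1678] [0.4915 0.1673]  edges 0.172 0.1634 0.1714 0.1632
0.09 fin lower/upper [0.4921 0.1669] [0.4941 0.1676]  body [0.4904 0.1682] [0.492  0.1672]  edges 0.1724 0.1639 0.1712 0.1632
w3 285 [234, 232, 224, 199, 200, 188, 164, 152, 136, 130, 140, 161, 160, 162, 161, 161, 159, 168, 167, 133, 77]
w3 290 [234, 232, 227, 200, 206, 219, 220, 209, 168, 136, 137, 154, 161, 158, 160, 161, 160, 166, 178, 182, 182]
w3 295 [144, 145, 145, 168, 209, 222, 225, 217, 179, 135, 162, 198, 217, 220, 222, 222, 221, 192, 158, 147, 140]
w3 298 [121, 120, 125, 152, 198, 221, 222, 218, 182, 138, 164, 204, 222, 221, 223, 220, 219, 190, 145, 120, 116]
w3 300 [122, 126, 125, 128, 133, 139, 138, 133, 125, 135, 162, 196, 210, 213, 214, 209, 172, 132, 122, 118, 120]
w6 260 [207, 207, 207, 201, 199, 197, 197, 196, 194, 196, 197, 194, 193, 174, 148, 138, 143, 174, 186, 163, 152, 182, 203, 208]
w6 270 [212, 209, 212, 206, 202, 201, 199, 200, 200, 197, 195, 197, 193, 180, 152, 135, 142, 175, 193, 173, 155, 184, 161, 92]
w6 280 [214, 212, 213, 210, 204, 196, 199, 196, 201, 200, 199, 198, 196, 183, 153, 136, 145, 176, 193, 172, 157, 189, 205, 211]
w6 285 [115, 110, 112, 136, 178, 197, 201, 199, 200, 201, 203, 200, 199, 186, 155, 136, 143, 176, 192, 157, 117, 109, 108, 115]
w6 287 [113, 114, 115, 129, 175, 194, 198, 198, 200, 201, 198, 203, 198, 187, 176, 179, 190, 194, 194, 153, 120, 112, 114, 111]
```

```bash
python3 - <<'E'
from h import *
p=np.load('w5.npy');C=cam('wrist',dict(tcp_pos=p[:3],tool_rot=p[3:]));I=cv2.imread('pics/w5.png')[:,:,::-1]
m=mask(I,[100,100,40],[130,255,255]);print(blobs(m[:250],20))
for c in(250,270,290): print([tuple(map(int,I[r,c])) for r in range(40,60)])
o=mask(I,[8,200,180],[14,255,255]);bl=blobs(o[90:140,370:420],20);print(bl)
print('tip',plane(C,(272+120,117),.086))
print('plate2',plane(C,(270,46),.097))
g=I[20];print([tuple(map(int,g[c])) for c in range(293,330,2)])
T=cam('top');print('top plates',plane(T,(278.5,265.4),.097),plane(T,(301.8,263.5),.097))
print('bar edges',[plane(C,(u,20),.086)[:2] for u in (300,324)])
E
```

```text
[([277.9, 49.6], [236, 44, 89, 14, 1015])]
[(255, 237, 142), (254, 235, 137), (254, 234, 150), (233, 189, 195), (86, 133, 232), (59, 141, 243), (63, 147, 244), (68, 153, 245), (55, 137, 238), (38, 108, 213), (18, 67, 149), (13, 47, 106), (11, 44, 98), (12, 45, 102), (18, 46, 99), (6, 41, 94), (13, 45, 98), (88, 77, 101), (243, 197, 126), (254, 235, 142)]
[(254, 234, 136), (248, 202, 110), (206, 148, 88), (144, 123, 147), (68, 125, 218), (58, 140, 241), (64, 150, 245), (70, 156, 246), (67, 151, 244), (51, 123, 228), (23, 73, 160), (17, 48, 106), (16, 47, 100), (15, 48, 101), (18, 46, 100), (14, 50, 103), (15, 45, 97), (86, 75, 101), (242, 192, 122), (254, 234, 139)]
[(250, 210, 114), (227, 167, 92), (157, 112, 68), (104, 95, 114), (54, 105, 204), (53, 134, 237), (62, 149, 245), (66, 153, 246), (71, 154, 246), (56, 133, 235), (29, 84, 175), (20, 49, 111), (15, 47, 100), (10, 41, 96), (15, 44, 99), (14, 43, 98), (14, 47, 99), (49, 58, 97), (182, 139, 109), (243, 199, 118)]
[([24.6, 26.1], [15, 17, 19, 19, 97])]
tip [ 0.56676723 -0.00679948  0.086     ]
plate2 [0.489527   0.03415712 0.097     ]
[(252, 220, 123), (251, 216, 122), (250, 212, 117), (232, 213, 201), (250, 243, 239), (250, 243, 239), (250, 243, 239), (230, 211, 204), (176, 158, 154), (178, 162, 158), (180, 165, 157), (184, 166, 161), (185, 166, 161), (181, 164, 158), (180, 163, 158), (177, 157, 152), (182, 130, 72), (169, 119, 63), (139, 97, 52)]
top plates [0.48855982 0.07296242 0.097     ] [0.49323952 0.03137559 0.097     ]
bar edges [array([0.50739551, 0.05094689]), array([0.52217237, 0.05096919])]
```

Emit:
shift_gripper(plan=[[[0.091,-0.0416,0.0353,0,0.012],[0.091,-0.0416,0.0353,0.03,0.012],[0.091,-0.0416,0.0353,0.05,0.012],[0.091,-0.0416,0.0353,0.05,0.012],[0.091,-0.0416,0.0353,0.05,0.012],[0.091,-0.0416,0.0353,0.05,0.012]]])

```text
time: 10.2
tcp_pos: [0.5478, 0.0556, 0.1059]
tool_rot: [2.233, 2.208, 0.002]
ft_force: [0.7, 0.6, -0.3]
gripper_width: 0.0912
grasp_force: 0.0
```

```bash
python3 - <<'E'
from h import *
o=probe_bus.get_obs();im=camrig.get_image('wrist');cv2.imwrite('pics/w7.png',im[:,:,::-1]);np.save('w7.npy',np.r_[o['tcp_pos'],o['tool_rot']]);print(o['tcp_pos'],Ro.from_rotvec(o['tool_rot']).as_matrix().round(4).tolist())
E
```

```text
[0.54782705 0.0556014  0.10590646] [[0.0109, 0.9999, 0.0016], [0.9999, -0.0109, -0.0], [-0.0, 0.0016, -1.0]]
```

View pics/w7.png

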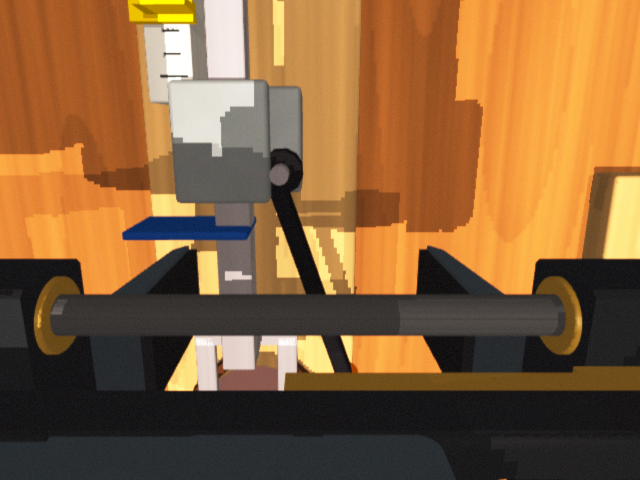

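The zoom shows the first blue plate with its lower edge at row 238. The fingers straddle the bar and lever, and the marker is at the top.

```bash
python3 - <<'E'
from h import *
p=np.load('w7.npy');C=cam('wrist',dict(tcp_pos=p[:3],tool_rot=p[3:]))
print('plate1 inner',[plane(C,(u,238.5),.097).round(4) for u in(130,240)])
print('bar',[plane(C,(u,215),.086)[:2].round(4) for u in(217,255)], 'hinge',plane(C,(279,173),.09).round(4), 'sleeve edge',[plane(C,(u,150),.097)[:2].round(4) for u in (172,270)])
E
```

```text
plate1 inner [array([0.4723, 0.0749, 0.097 ]), array([0.5194, 0.0744, 0.097 ])]
bar [array([0.5078, 0.0825]), array([0.5249, 0.0823])] hinge [0.5365 0.1015 0.09  ] sleeve edge [array([0.4934, 0.1121]), array([0.5335, 0.1117])]
```

Emit:
shift_gripper(plan=[[[0.091,0,0,0.01,0],[0.091,0,0,0.014,0],[0.091,0,0,0.014,0]]])

```text
time: 10.62
tcp_pos: [0.547, 0.0555, 0.0904]
tool_rot: [-2.233, -2.209, 0.001]
ft_force: [0.1, -3.8, -1.6]
gripper_width: 0.0909
grasp_force: 1.5
```

Emit:
shift_gripper(plan=[[[0.091,0,0,0.015,0],[0.091,0,0,0.033,0],[0.091,0,0,0.033,0],[0.091,0,0,0.033,0]]])

```text
time: 11.12
tcp_pos: [0.5467, 0.0554, 0.0573]
tool_rot: [-2.233, -2.209, 0.002]
ft_force: [-1.2, -5.2, -3.8]
gripper_width: 0.091
grasp_force: 2.7
```

Emit:
shift_gripper(plan=[[[0.091,-0.002,0,0,0],[0.091,-0.003,0,0,0],[0.091,-0.003,0,0,0]]])

```text
time: 11.5
tcp_pos: [0.5474, 0.0526, 0.058]
tool_rot: [2.234, 2.209, 0.0]
ft_force: [-0.8, 0.0, 0.6]
gripper_width: 0.0911
grasp_force: 0.0
```

Emit:
shift_gripper(plan=[[[0.091,-0.004,0,0,0],[0.091,-0.012,0,0,0],[0.091,-0.02,0,0,0],[0.091,-0.02,0,0,0],[0.091,-0.02,0,0,0]]])

```text
time: 12.12
tcp_pos: [0.5471, 0.0325, 0.058]
tool_rot: [2.234, 2.209, 0.0]
ft_force: [1.3, 3.5, 2.3]
gripper_width: 0.0911
grasp_force: 1.5
```

```bash
cat > fl.py <<'E'
from h import *
def prof(m): 
    b=blobs(m,3);return max(b,key=lambda t:t[1][4]) if b else None
T=camrig.get_image('top');S=camrig.get_image('scene');o=probe_bus.get_obs()
C,D=cam('top'),cam('scene')
def sub(im,b,s): # weighted colour centroid
    z=im[b[1]:b[3],b[0]:b[2]].astype(float);w={'r':np.clip(z[:,:,0]-2.2*z[:,:,1]-10,0,None)*(z[:,:,1]<110),'y':np.clip(np.minimum(z[:,:,0],z[:,:,1]*1.25)-z[:,:,2]-95,0,None)}[s]
    v,u=np.mgrid[b[1]:b[3],b[0]:b[2]];return (u*w).sum()/w.sum(),(v*w).sum()/w.sum(),w.sum()
print(o['time'],o['tcp_pos'].round(4),o['ft_force'].round(1),o['gripper_width'])
r=prof(mask(T[235:262,195:262].copy(),[0,170,80],[4,255,255]));q=prof(mask(S[230:285,380:440].copy(),[0,170,80],[4,255,255]))
print('red top',r,'scene',q)
if r: print('flag y (top)',plane(C,(r[0][0]+195,r[0][1]+235),.096))
if q: print('flag y (scene)',plane(D,(q[0][0]+380,q[0][1]+230),.096))
cv2.imwrite('pics/topx.png',T[:,:,::-1]);cv2.imwrite('pics/scenex.png',S[:,:,::-1])
E
python3 fl.py
```

```text
12.225 [0.5471 0.0327 0.058 ] [0.1 2.5 1.5] 0.09105740066349896
red top None scene ([35.0, 28.3], [34, 26, 3, 6, 11])
flag y (scene) [0.51137158 0.18948501 0.096     ]
```

```bash
python3 - <<'E'
from h import *
o=probe_bus.get_obs();im=camrig.get_image('wrist');cv2.imwrite('pics/w8.png',im[:,:,::-1]);C=cam('wrist',o);np.save('w8.npy',np.r_[o['tcp_pos'],o['tool_rot']])
for u in (150,170,190,200):
    print(u,[(r,tuple(map(int,im[r,u]))) for r in range(225,290,2) if im[r,u,2]>im[r,u,0]*1.5 and im[r,u,2]>50])
I7=cv2.imread('pics/w7.png')[:,:,::-1]
for u in (150,190,240): print('w7',u,[(r,tuple(map(int,I7[r,u]))) for r in range(212,242)])
D=cam('scene');print('scene init',plane(D,(424.3,263.3),.096))
E
python3 -c "
import cv2,numpy as np
a=cv2.imread('pics/w8.png')[:300];s=cv2.imread('pics/scenex.png')[235:280,370:450]
s=cv2.resize(s,None,fx=5.3,fy=5.3,interpolation=0);o=np.zeros((540,640,3),np.uint8);o[:300]=a;o[300:300+s.shape[0],:s.shape[1]]=s;cv2.imwrite('pics/w8v.png',o)"
```

```text
150 [(235, (16, 47, 96)), (237, (18, 47, 99)), (239, (17, 47, 95)), (241, (14, 45, 97)), (243, (18, 49, 99)), (245, (17, 47, 98)), (247, (15, 46, 97)), (249, (12, 46, 98)), (251, (18, 46, 99)), (253, (18, 46, 99)), (255, (11, 44, 96)), (257, (20, 49, 106)), (259, (17, 55, 116)), (261, (19, 56, 121)), (263, (21, 57, 120)), (265, (22, 59, 118)), (267, (22, 58, 119)), (269, (37, 51, 74))]
170 [(235, (12, 46, 98)), (237, (14, 44, 96)), (239, (10, 42, 94)), (241, (13, 45, 97)), (243, (16, 46, 98)), (245, (19, 45, 98)), (247, (17, 45, 98)), (249, (16, 45, 99)), (251, (15, 49, 102)), (253, (15, 46, 98)), (255, (12, 47, 99)), (257, (15, 46, 101)), (259, (18, 56, 117)), (261, (20, 58, 125)), (263, (21, 59, 122)), (265, (23, 57, 120)), (267, (16, 52, 114)), (269, (21, 32, 57))]
190 [(249, (25, 48, 99)), (251, (10, 44, 95)), (253, (16, 46, 99)), (255, (16, 46, 98)), (257, (17, 49, 103)), (259, (17, 52, 116)), (261, (18, 57, 121)), (263, (21, 57, 124)), (265, (11, 51, 118)), (267, (21, 53, 113))]
200 [(249, (31, 54, 102)), (251, (17, 49, 100)), (253, (14, 44, 97)), (255, (13, 46, 99)), (257, (16
[... 1475 characters left out ...]
, (213, (119, 105, 106)), (214, (120, 106, 104)), (215, (122, 109, 108)), (216, (119, 106, 104)), (217, (119, 106, 105)), (218, (121, 108, 103)), (219, (119, 102, 99)), (220, (115, 102, 98)), (221, (119, 105, 99)), (222, (119, 105, 103)), (223, (115, 105, 102)), (224, (115, 105, 100)), (225, (91, 88, 100)), (226, (45, 60, 93)), (227, (16, 42, 89)), (228, (12, 40, 90)), (229, (12, 39, 87)), (230, (17, 40, 91)), (231, (17, 47, 94)), (232, (12, 48, 102)), (233, (22, 57, 112)), (234, (15, 50, 111)), (235, (21, 53, 113)), (236, (20, 52, 111)), (237, (21, 53, 112)), (238, (14, 47, 104)), (239, (36, 57, 96)), (240, (87, 85, 99)), (241, (116, 103, 101))]
scene init [0.51630292 0.20923729 0.096     ]
```

View pics/w8v.png

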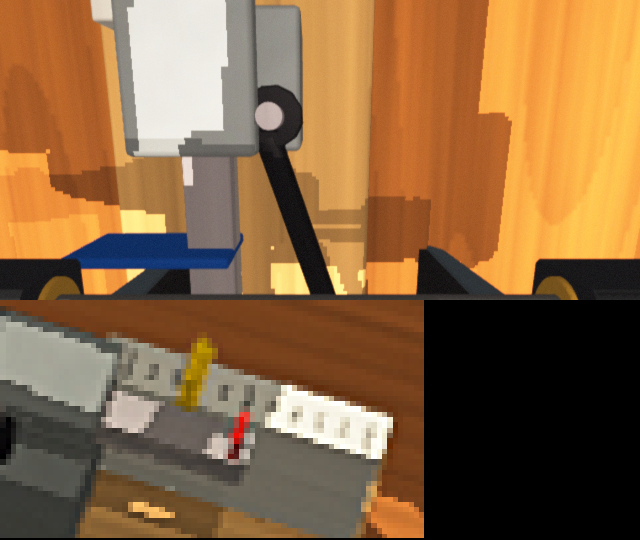

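The wrist view shows plate 1's lower edge at row 268. In the scene crop the flag is still about 20 mm short of the marker, and the lever is open.

```bash
python3 - <<'E'
from h import *
for n,us,v in(('w7',(150,190),239.2),('w8',(170,200),268.3),('w7',(150,190),231.3),('w8',(170,200),258)):
    p=np.load(n+'.npy');C=cam('wrist',dict(tcp_pos=p[:3],tool_rot=p[3:]));print(n,p[:3],[plane(C,(u,v),.097)[:2].round(4) for u in us])
E
```

```text
w7 [0.54782705 0.0556014  0.10590646] [array([0.4808, 0.0745]), array([0.498 , 0.0743])]
w8 [0.54707361 0.03270961 0.05795194] [array([0.5036, 0.0544]), array([0.5132, 0.0543])]
w7 [0.54782705 0.0556014  0.10590646] [array([0.4811, 0.078 ]), array([0.4982, 0.0778])]
w8 [0.54707361 0.03270961 0.05795194] [array([0.5039, 0.0579]), array([0.5134, 0.0578])]
```

Emit:
shift_gripper(plan=[[[0.091,-0.006,0,0,0],[0.091,-0.013,0,0,0],[0.091,-0.019,0,0,0],[0.091,-0.022,0,0,0],[0.091,-0.022,0,0,0],[0.091,-0.022,0,0,0]]])

```text
time: 13.02
tcp_pos: [0.5468, 0.0106, 0.0579]
tool_rot: [2.234, 2.209, 0.0]
ft_force: [1.8, 4.2, 2.4]
gripper_width: 0.091
grasp_force: 1.8
```

```bash
python3 fl.py; python3 - <<'E'
from h import *
o=probe_bus.get_obs();im=camrig.get_image('wrist');cv2.imwrite('pics/w9.png',im[:,:,::-1]);C=cam('wrist',o)
for u in (170,200):
    r=[i for i in range(225,290) if im[i,u,2]>im[i,u,0]*2 and im[i,u,2]>50];print(u,r[0],r[-1],plane(C,(u,r[-1]+.7),.097)[:2])
E
python3 -c "
import cv2,numpy as np
s=cv2.imread('pics/scenex.png')[225:285,370:450];t=cv2.imread('pics/topx.png')[225:285,185:265]
f=lambda i:cv2.resize(i,None,fx=5,fy=5,interpolation=0)
cv2.imwrite('pics/v9.png',np.hstack([f(s),f(t)]))"
```

```text
13.125 [0.5468 0.0107 0.0579] [2.  3.3 1.9] 0.09095551474844486
red top None scene ([23.8, 26.0], [23, 23, 3, 6, 9])
flag y (scene) [0.51345281 0.16760719 0.096     ]
170 227 269 [0.50330332 0.03199387]
200 225 289 [0.51244246 0.02507052]<stdin>:4: RuntimeWarning: overflow encountered in scalar multiply
```

View pics/v9.png

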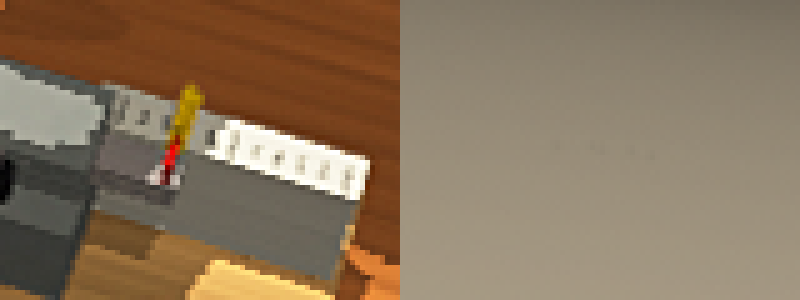

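Red and yellow form one line in the scene view, at about (170,160) and (187,110). The flag is at the mark with the lever open. I pause here, then close in stages with the inner finger kept just off the bar.

Emit:
shift_gripper(plan=[[[0.091,0,0,0,0],[0.091,0,0,0,0],[0.091,0,0,0,0],[0.091,0,0,0,0],[0.091,0,0,0,0],[0.091,0,0,0,0],[0.091,0,0,0,0],[0.091,0,0,0,0]]])

```text
time: 14.18
tcp_pos: [0.5468, 0.0106, 0.0579]
tool_rot: [2.234, 2.209, -0.0]
ft_force: [2.6, 4.0, 0.4]
gripper_width: 0.0912
grasp_force: 2.1
```

Emit:
shift_gripper(plan=[[[0.08,0,-0.0035,0,0],[0.07,0,-0.0085,0,0],[0.06,0,-0.0135,0,0],[0.06,0,-0.0135,0,0],[0.06,0,-0.0135,0,0]]])

```text
time: 14.8
tcp_pos: [0.5325, 0.0108, 0.0577]
tool_rot: [-2.233, -2.208, 0.002]
ft_force: [-3.2, 4.0, 1.0]
gripper_width: 0.06
grasp_force: 1.9
```

```bash
python3 fl.py
```

```text
14.9 [0.5328 0.0108 0.0578] [-2.6  4.2  0.3] 0.06007060510501733
red top None scene ([23.6, 26.1], [23, 24, 2, 5, 7])
flag y (scene) [0.51379548 0.16729794 0.096     ]
```

Emit:
shift_gripper(plan=[[[0.053,0,-0.0035,0,0],[0.046,0,-0.007,0,0],[0.04,0,-0.01,0,0],[0.04,0,-0.01,0,0],[0.04,0,-0.01,0,0]]])

```text
time: 15.52
tcp_pos: [0.523, 0.0108, 0.0579]
tool_rot: [-2.233, -2.209, 0.001]
ft_force: [-1.8, 3.4, 1.5]
gripper_width: 0.0399
grasp_force: 1.8
```

```bash
python3 fl.py
```

```text
15.625 [0.5231 0.0109 0.0579] [-2.6  3.8  1.4] 0.04016159649498823
red top None scene ([23.7, 26.2], [23, 24, 2, 5, 6])
flag y (scene) [0.51394884 0.16754015 0.096     ]
```

Emit:
shift_gripper(plan=[[[0.036,0,-0.002,0,0],[0.032,0,-0.004,0,0],[0.032,0,-0.004,0,0]]])

```text
time: 16.0
tcp_pos: [0.5196, 0.0109, 0.058]
tool_rot: [2.233, 2.209, 0.001]
ft_force: [1.9, 3.8, -1.2]
gripper_width: 0.032
grasp_force: 3.3
```

Emit:
shift_gripper(plan=[[[0.02,0,0,0,0],[0.02,0,0,0,0],[0.02,0,0,0,0],[0.02,0,0,0,0]]])

```text
time: 16.5
tcp_pos: [0.5182, 0.0111, 0.0579]
tool_rot: [-2.233, -2.208, 0.002]
ft_force: [-4.3, 5.3, 4.4]
gripper_width: 0.0253
grasp_force: 32.3
```

```bash
python3 fl.py
```

```text
16.6 [0.5182 0.0111 0.0579] [-3.8  5.1  3.8] 0.025111963112387396
red top None scene ([23.9, 25.9], [23, 23, 3, 6, 10])
flag y (scene) [0.51317318 0.16773264 0.096     ]
```

Emit:
shift_gripper(plan=[[[0.01,0,0,0,0],[0.01,0,0,0,0],[0.01,0,0,0,0],[0.01,0,0,0,0],[0.01,0,0,0,0],[0.01,0,0,0,0]]])

```text
time: 17.35
tcp_pos: [0.5183, 0.0111, 0.0579]
tool_rot: [-2.233, -2.208, 0.002]
ft_force: [-5.0, 5.3, 4.3]
gripper_width: 0.025
grasp_force: 32.3
```

```bash
python3 fl.py; python3 -c "
from h import *
im=camrig.get_image('wrist')[:,:,::-1]
s=cv2.imread('pics/scenex.png')[200:290,250:450];s=cv2.resize(s,None,fx=3.2,fy=3.2,interpolation=0)
cv2.imwrite('pics/v10.png',np.vstack([im[:300],s]))"
```

```text
17.45 [0.5182 0.0111 0.0579] [-4.1  5.9  4.6] 0.025498093817276305
red top None scene ([23.9, 25.9], [23, 23, 3, 6, 10])
flag y (scene) [0.51317318 0.16773264 0.096     ]
```

View pics/v10.png

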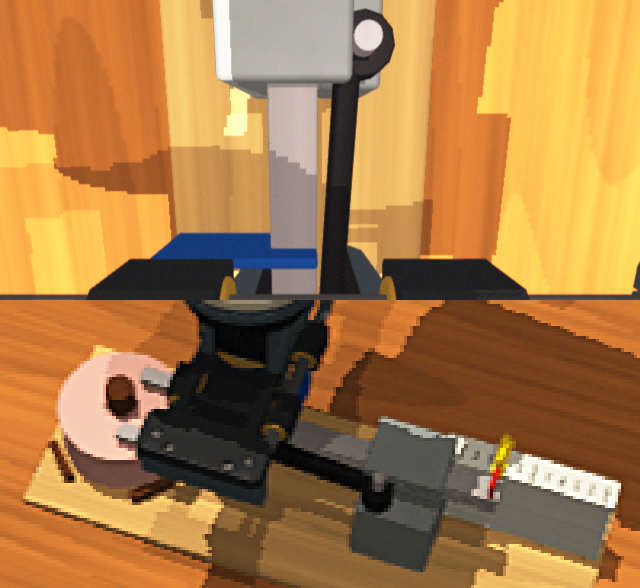

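The lever is fully closed, from (368,35) down to (335,290), and held against the bar. The flag lines up with the marker at about (495,480), and the lid is on with the fork over it.

```bash
python3 -c "
from workcell import robot, camrig, job, probe_bus
print(job.job_done())"
```

```text
the job is handed in; nothing more can be done
None
```

Job handed in: the lid is on the tin, the red flag lines up with the yellow marker to within about 1 mm as measured in the images, and the gripper is still squeezing the leg and the fully closed lever together at about 30 N; I never moved the cup or jars.

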